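# Set the bead scale to count and zero it

### The job

Two scales stand on the bead table. On the scale that carries the empty dish, gently press the long bar key fully down with the fingertips and let it spring back, then do the same with the round key, and withdraw. Leave that scale's square key and all keys of the other scale unpressed, and leave the dish, jars, spools, bead box and pliers where they are.

Things in the scene. Friction and masses are not known exactly. Their poses are not given: they have to be found in the camera images.
- scale_dish: Grey bench scale, fixed, 240 deep (own x) x 180 mm wide (own y), casing top 45 mm high. Origin: centre of underside; own x from the key edge (robot's side) to the back, z up. Steel pan 128 mm across, top at 60 mm, centred at own x = +47 mm. Three white keys in a row at own x = -90 mm. The empty dish is on its pan. Either scale may be the left one; but for the load they are alike
- scale_jar: Grey bench scale, fixed, 240 deep (own x) x 180 mm wide (own y), casing top 45 mm high. Origin: centre of underside; own x from the key edge (robot's side) to the back, z up. Steel pan 128 mm across, top at 60 mm, centred at own x = +47 mm. Three white keys in a row at own x = -90 mm. The closed jar is on its pan; leave it alone
- dish_bar_top (a point): Centre of the top face of the long bar key (count) on the scale that carries the dish. 36 mm (own y) x 16 mm (own x), the middle key (own y = 0). Top 54 mm above the table at rest, 9 mm proud of the casing; moves down with the key; x, y axes as the scale's
- dish_bar (a joint): Press depth of that key in m: 0 at rest, 0.005 fully down; springs back by itself, about 1 N to start it moving, 3.5 N fully down on its stop
- dish_round_top (a point): Centre of the top face of the round key (zero) on the scale that carries the dish. 22 mm in diameter, the key at the scale's own left (own y = +56 mm). Top 54 mm above the table at rest, 9 mm proud of the casing; moves down with the key; x, y axes as the scale's
- dish_round (a joint): Press depth of that key in m: 0 at rest, 0.005 fully down; springs back by itself, about 1 N to start it moving, 3.5 N fully down on its stop
- dish_square_top (a point): Centre of the top face of the square key on the scale that carries the dish. 19 x 19 mm, the key at the scale's own right (own y = -56 mm); leave it alone. Top 54 mm above the table at rest, 9 mm proud of the casing; moves down with the key; x, y axes as the scale's
- dish_square (a joint): Press depth of that key in m: 0 at rest, 0.005 fully down; springs back by itself, about 1 N to start it moving, 3.5 N fully down on its stop
- jar_bar_top (a point): Centre of the top face of the long bar key (count) on the scale that carries the jar. 36 mm (own y) x 16 mm (own x), the middle key (own y = 0). Top 54 mm above the table at rest, 9 mm proud of the casing; moves down with the key; x, y axes as the scale's
- jar_bar (a joint): Press depth of that key in m: 0 at rest, 0.005 fully down; springs back by itself, about 1 N to start it moving, 3.5 N fully down on its stop
- jar_round_top (a point): Centre of the top face of the round key (zero) on the scale that carries the jar. 22 mm in diameter, the key at the scale's own left (own y = +56 mm). Top 54 mm above the table at rest, 9 mm proud of the casing; moves down with the key; x, y axes as the scale's
- jar_round (a joint): Press depth of that key in m: 0 at rest, 0.005 fully down; springs back by itself, about 1 N to start it moving, 3.5 N fully down on its stop
- jar_square_top (a point): Centre of the top face of the square key on the scale that carries the jar. 19 x 19 mm, the key at the scale's own right (own y = -56 mm); leave it alone. Top 54 mm above the table at rest, 9 mm proud of the casing; moves down with the key; x, y axes as the scale's
- jar_square (a joint): Press depth of that key in m: 0 at rest, 0.005 fully down; springs back by itself, about 1 N to start it moving, 3.5 N fully down on its stop
- dish: Empty white ceramic dish, 90 mm across, 30 high, loose on the pan; origin at centre of its underside
- jar: Closed amber glass jar with steel lid, 60 mm across, 85 high, loose on the other scale's pan; origin at centre of its underside
- spool_dish: Black thread spool, 30 mm across, 57 high, standing loose on the table just in front of the key edge of the scale with the dish; origin at centre of its underside
- spool_jar: Black thread spool, same size, in front of the scale with the jar; origin at centre of its underside
- jar_big: Clear glass jar with steel lid, 72 mm across, 100 high, loose at the robot's left; origin at centre of its underside
- bead_box: Open wooden bead box with compartments, 140 x 100 x 30 mm, loose at the robot's right; origin at centre of its underside
- pliers: Small red-handled pliers lying flat between the two scales, jaws away from the robot, about 130 mm long, 10 high; origin under the middle

How it is judged:
By the outcome, as a careful person would: the job done as asked, in the order asked, and still so for the second after the job is handed in, with the robot touching nothing.
It also fails if it takes over 38 s, if anything falls off the work surface, if the arm or the gripper's body presses on something with over 40 N, if the wrist force passes 120 N, or if a joint passes its speed limit or range.

### The arm

A 7-joint arm with a two-finger parallel gripper is mounted at the origin on the work surface. World frame = base frame: x ahead of the robot, y to its left, z up, the work surface at z = 0. Lengths are in m, angles in rad, forces in N, time in s.
With the tool pointing down it reaches from about 0.4 to 0.85 m from the base axis. Payload 4.5 kg.
Tool frame: the origin (TCP) lies midway between the tips of the shut fingers; the grasp point (between the pads) lies 19 mm behind it; z points along the fingers, y is the line along which they close (so a half turn about z gives the same grasp; the last joint's range is limited). The gripper opens to 88 mm and grips with 3 to 60 N. Pads are 18 mm wide; open, the fingers measure 123 mm over their backs; the gripper's body (75 mm by 187 mm) begins 45 mm behind the grasp point.
Start: joints at [0.034, 0.689, -0.195, 1.565, 0.157, 0.902, -0.215], TCP at [0.625, 0, 0.239] pointing down, gripper open.
Joint ranges: [-3.01, 3.01], [-0.46, 2.08], [-1.47, 1.51], [0.13, 2.56], [-1, 4.14], [0.04, 2.09], [-2.66, 2.66]. Speed limits (rad/s): [2.57, 2.57, 3.14, 3.14, 3.14, 3.14, 3.14].

### API

Orientations are given as a unit quaternion [x, y, z, w].
In Python, from plant import r gives the robot as it stands.
- The arm moves only by the tool move_arm, never from a script. Its argument "targets" is a list that holds one entry, the list of rows, each a list of 7 numbers: the opening, from 0 (shut) to 1 (fully open), then the shift along the tool's x, y, z in mm, then the turn, a rotation vector about the tool's x, y, z in degrees. In form: [[[claw, dx, dy, dz, ax, ay, az], ...]]. A call has 1 to 10 rows; each row is the pose to reach, as a shift and turn from the pose commanded when the call began, along the tool's axes at that moment; what a row does not reach only later rows make up. A row lasts 1/8 s, in which the tool goes at most 62.5 mm and 10.7 degrees, less where a joint would pass 70% of its speed; a pose out of reach is approached as far as the arm can. A call with a gripper value outside its range is refused whole. The fingers move at their own pace and stop on an object; "newtons" is the grip in N (left out, the last holds). Time passes only in rows, so rows that repeat a pose let the fingers close. It gives the time, the measured TCP pose, the force, the opening and the grip force at its end, in the units of the state.
- r.get_state(): the state, without advancing time (a new reading comes with each control period).
- r.snapshot(name): name is "scene" or "side" or "wrist"; returns the picture (420x560x3 uint8, red, green, blue); there is no depth.
- r.camera_info(name): a dict with "fx", "fy", "cx", "cy" (pixels), "R" (3x3) and "t" (3): a world point X has camera coordinates R X + t. Camera axes: x right, y down, z forward; pixel columns grow to the right and rows downward; lengths in m; the calibration is good to about 2 mm. A picture is of the moment at which its call begins: read the wrist's pose just before it. camera_info takes no time and is no camera call; for the wrist camera it gives the pose at the moment of the call.
- r.finish_job(): hands the job in; it is judged then, once.
The state is a dict: "clock": time; "q": joint angles; "qd": joint speeds; "joint_torque": joint torques, N m; "tool_pos": TCP position; "eef_rot": TCP orientation; "contact_force": force on the tool from outside, world axes, zero at the start; "moment": the same for the moment, N m; "opening": opening from 0.0 (shut) to 1.0 (fully open); "finger_force": force on a finger pad.
Only numpy, scipy, OpenCV 4.12 (cv2) and the standard library are available. Lean on these libraries where they do the work, as an engineer would, in place of code of your own. Each camera call takes 0.05 s, during which the arm holds its last target. There are 200 camera calls.

## Working session

There is one attempt and no reset: what is moved stays moved. The work goes in short steps, Python scripts to look and compute and a tool call to move; the robot and the scene stay as the last step left them, time stands still between calls to the robot, and variables do not carry over. Pictures are saved under pics/ and viewed, at most 10 in all, crops included, and the job is handed in when it is done.

Besides the shell and the picture viewer there is one more tool, called as name(argument=value, ...), one argument or row to a line, values as JSON. move_arm: Moves the arm, as the interface text tells. Its arguments: {"type":"object","properties":{"targets":{"type":"array","items":{"type":"array","items":{"type":"array","items":{"type":"number"}}}},"newtons":{"type":"number"}},"required":["targets"]}

```bash
mkdir -p pics; cat > h.py <<'E'
import numpy as np, cv2
from plant import r
def ray(c,uv,z):
    R=np.array(c["R"]);t=np.array(c["t"]);o=-R.T@t
    d=R.T@np.array([(uv[0]-c["cx"])/c["fx"],(uv[1]-c["cy"])/c["fy"],1.])
    return o+d*(z-o[2])/d[2]
E
python3 - <<'E'
from h import *
s=r.get_state();print(s)
for n in("scene","wrist"):
    c=r.camera_info(n);im=r.snapshot(n);np.save(f"pics/{n}0.npy",im);cv2.imwrite(f"pics/{n}0.png",im[:,:,::-1]);print(n,c)
E
```

```text
{'clock': 0.0, 'q': array([ 0.03378339,  0.69000773, -0.19453924,  1.56633916,  0.15729575,
        0.90250407, -0.21512308]), 'qd': array([ 9.12104427e-04, -3.04699401e-05,  1.16410113e-03,  2.01388171e-03,
       -1.56160472e-03, -2.92967137e-04, -3.40615348e-04]), 'joint_torque': array([ 3.38560185e-04, -5.27571630e+01, -1.26686912e+00, -1.53434461e+01,
       -5.26333472e-02,  6.56995355e-03,  1.65937727e-04]), 'tool_pos': array([ 6.24363128e-01, -2.47896860e-05,  2.37897158e-01]), 'eef_rot': array([ 7.07073167e-01,  7.07139779e-01, -6.98701511e-04, -6.17771733e-04]), 'contact_force': array([-0.564101  ,  0.88912384, -0.15588212]), 'moment': array([-0.0181477 ,  0.04949115,  0.02664246]), 'finger_force': 0.0, 'opening': 1.0016656068715493}
scene {'fx': 390.46989490828344, 'fy': 390.46989490828344, 'cx': 287.49635312855986, 'cy': 206.11561479248925, 'R': array([[-0.74193489,  0.67025335, -0.01711902],
       [ 0.51932515,  0.55834131, -0.64695933],
       [-0.4240684 , -0.48889203, -0.76233232]]), 't': array([ 0.40429169, -0.22671091,  1.35148136])}
wrist {'fx': 348.9537786185069, 'fy': 348.9537786185069, 'cx': 276.48619597723354, 'cy': 208.8209156175884, 'R': array([[ 9.99998801e-01,  3.28255862e-04, -1.51317420e-03],
       [ 7.87452126e-04, -9.49266895e-01,  3.14470574e-01],
       [-1.33317937e-03, -3.14471389e-01, -9.49266016e-01]]), 't': array([-0.62416683, -0.04309243,  0.3899248 ])}
```

View pics/scene0.png

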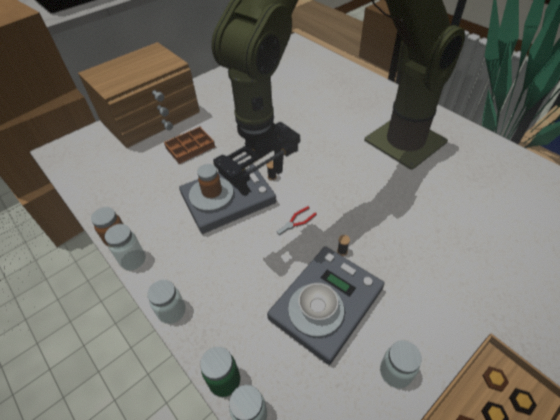

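View pics/wrist0.png

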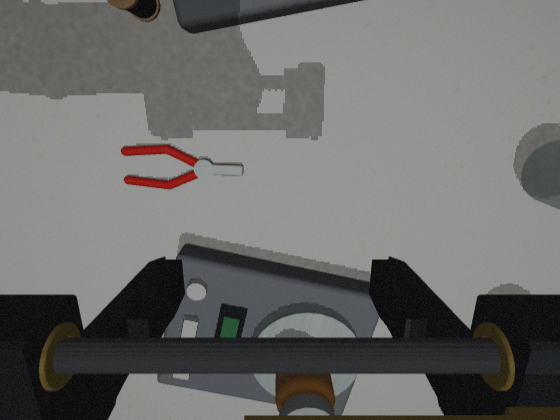

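The dish scale is on the robot's left. In the scene view its keys are near (330,258), (348,268) and (368,281), the spool is at (343,244) and the dish at (319,302). Next I measure these by mask.

```bash
cat > m.py <<'E'
from h import *
c=r.camera_info("scene");im=np.load("pics/scene0.npy")
x0,y0,x1,y1=260,225,425,385
hsv=cv2.cvtColor(im,cv2.COLOR_RGB2HSV)
dark=((hsv[...,2]<110)).astype(np.uint8);roi=np.zeros_like(dark);roi[y0:y1,x0:x1]=1
cnt=max(cv2.findContours(cv2.morphologyEx(dark*roi,cv2.MORPH_OPEN,np.ones((5,5))),0,2)[0],key=cv2.contourArea)
body=np.zeros_like(dark);cv2.fillPoly(body,[cv2.convexHull(cnt)],1)
w=((hsv[...,2]>135)&(body>0)).astype(np.uint8)
n,l,st,ce=cv2.connectedComponentsWithStats(w)
for i in range(1,n):
    if st[i,4]>15: print(st[i],ce[i].round(1),ray(c,ce[i],.054).round(4))
rect=cv2.approxPolyDP(cv2.convexHull(cnt),8,True)[:,0]
for p in rect: print("corner",p,ray(c,p,.045).round(3))
v=im[y0:y1,x0:x1,::-1];cv2.imwrite("pics/crop.png",cv2.resize(v,None,fx=3.6,fy=3.6,interpolation=2))
E
python3 m.py
```

```text
[347 246  33  33 211] [359.9 262. ] [0.5157 0.2388 0.054 ]
[326 254   8   7  38] [329.2 256.8] [0.561  0.1763 0.054 ]
[341 263  14  11  74] [347.9 268.4] [0.5514 0.2308 0.054 ]
[289 265  18  21  27] [298.7 273.8] [0.651  0.1599 0.054 ]
[364 277   8   8  51] [367.4 280.5] [0.5419 0.2854 0.054 ]
[ 289  283   55   52 1684] [314.7 308. ] [0.6856 0.2502 0.054 ]
corner [347 244] [0.494 0.177 0.045]
corner [383 286] [0.521 0.318 0.045]
corner [327 364] [0.752 0.355 0.045]
corner [268 312] [0.769 0.182 0.045]
corner [322 246] [0.546 0.137 0.045]
```

View pics/crop.png

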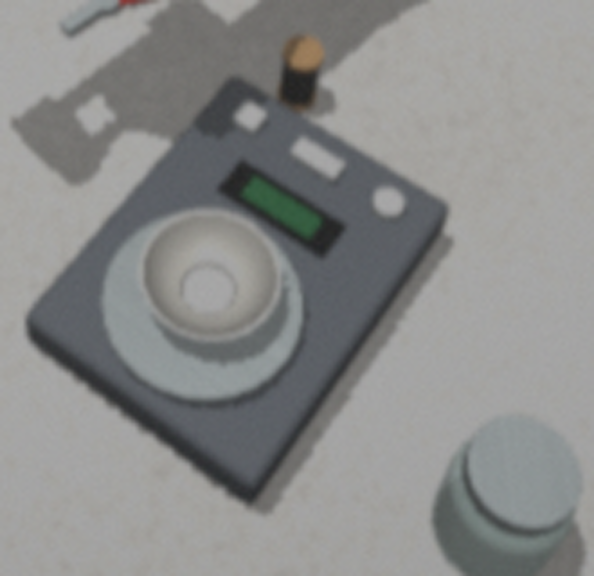

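The keys are 55.3 and 55.4 mm apart (56 expected), and the scale is turned about +9.8°. The crop confirms the round key at the right (368,281) and the bar in the middle. I'll move closer with the fingers shut and refine from the wrist camera.

move_arm(
  targets=[
    [[0,25,-15,0,0,0,-2],[0,60,-30,10,0,0,-4],[0,95,-50,20,0,0,-7],[0,130,-65,30,0,0,-9],[0,150,-73,40,0,0,-10],[0,150,-73,40,0,0,-10],[0,150,-73,40,0,0,-10],[0,150,-73,40,0,0,-10]],
  ],
  newtons=10,
)

```text
clock: 1.1
tool_pos: [0.5529, 0.1483, 0.199]
eef_rot: [0.644, 0.765, 0.0, 0.001]
contact_force: [-0.3, -0.3, 0.3]
opening: 0.118
finger_force: 0.0
```

```bash
python3 - <<'E'
from h import *
from scipy.spatial.transform import Rotation as Ro
s=r.get_state();print(s["clock"],s["tool_pos"],Ro.from_quat(s["eef_rot"]).as_matrix().round(4),s["opening"],s["contact_force"])
c=r.camera_info("wrist");im=r.snapshot("wrist");np.save("pics/w1.npy",im);cv2.imwrite("pics/w1.png",im[:,:,::-1])
import pickle;pickle.dump(c,open("pics/w1.pkl","wb"))
R=np.array(c["R"]);t=np.array(c["t"])
for p in([.561,.1763,.054],[.5514,.2308,.054],[.5419,.2854,.054]):
    q=R@np.array(p)+t;print(q[0]/q[2]*c["fx"]+c["cx"],q[1]/q[2]*c["fy"]+c["cy"])
E
```

```text
1.1 [0.55290006 0.14833749 0.19904186] [[-1.710e-01  9.853e-01  1.000e-03]
 [ 9.853e-01  1.710e-01 -8.000e-04]
 [-9.000e-04  9.000e-04 -1.000e+00]] 0.11772261695784242 [-0.25822486 -0.34641447  0.34157006]
291.33564906629715 163.15047201832928
292.11617141069587 93.66991942586904
293.16054232831715 14.660841603661964
```

View pics/w1.png

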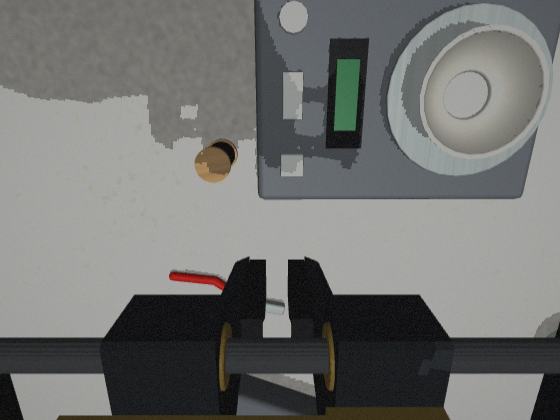

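The wrist view shows the round key at (293,17), the bar at (292,95), the square at (291,165) and the spool at (213,165). These agree with the predicted pixels to about 1.5 mm, so I move over the bar.

move_arm(
  targets=[
    [[0,25,4,0,0,0,0],[0,55,8,10,0,0,0],[0,80,12,30,0,0,0],[0,80,12,60,0,0,0],[0,80,12,90,0,0,0],[0,80,12,110,0,0,0],[0,80,12,120,0,0,0],[0,80,12,120,0,0,0],[0,80,12,120,0,0,0],[0,80,12,120,0,0,0]],
  ],
)

```text
clock: 2.4
tool_pos: [0.5505, 0.2311, 0.0796]
eef_rot: [0.643, 0.766, 0.001, 0.0]
contact_force: [0.4, 0.0, 0.5]
opening: 0.006
finger_force: 0.0
```

```bash
python3 - <<'E'
from h import *
s=r.get_state();print(s["clock"],s["tool_pos"].round(4),s["opening"],s["contact_force"].round(2))
p=s["tool_pos"];d=np.array([.5514,.2297])-p[:2];print("dx,dy mm",1e3*d@[-.171,.985],1e3*d@[.985,.171])
for n in("scene","side"):
    im=r.snapshot(n);c=r.camera_info(n);q=np.array(c["R"])@[.551,.23,.06]+c["t"];u,v=int(q[0]/q[2]*c["fx"]+c["cx"]),int(q[1]/q[2]*c["fy"]+c["cy"]);print(n,u,v)
    a,b=max(u-70,0),max(v-60,0);cv2.imwrite(f"pics/{n}2.png",cv2.resize(im[b:b+120,a:a+140,::-1],None,fx=4,fy=4))
E
```

```text
2.4 [0.5505 0.2311 0.0796] 0.00561290593209221 [0.45 0.   0.51]
dx,dy mm -1.5267875778193358 0.6049081115452483
scene 347 266
side 239 165
```

View pics/scene2.png

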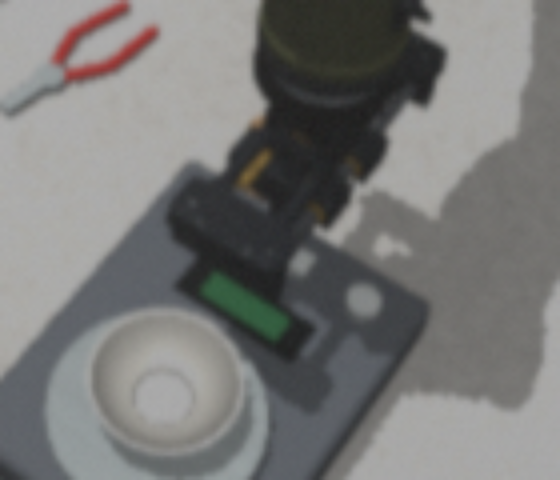

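View pics/side2.png

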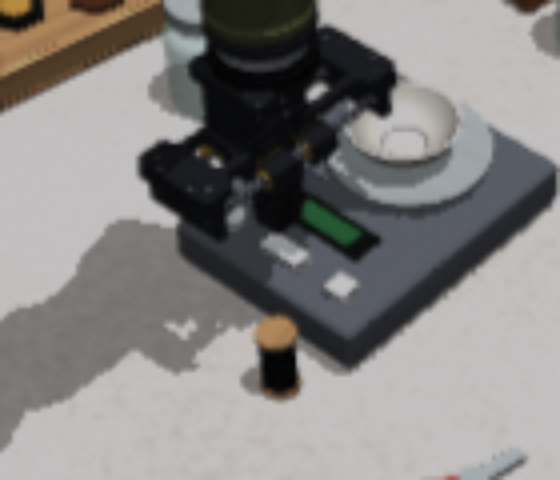

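Both views show the shut fingertips above the bar, clear of the dish and the spool. I descend slowly while watching the force.

move_arm(
  targets=[
    [[0,-1,0.5,8,0,0,0],[0,-1,0.5,16,0,0,0],[0,-1,0.5,22,0,0,0],[0,-1,0.5,25,0,0,0],[0,-1,0.5,27,0,0,0],[0,-1,0.5,29,0,0,0],[0,-1,0.5,29,0,0,0],[0,-1,0.5,29,0,0,0]],
  ],
)

```text
clock: 3.5
tool_pos: [0.5503, 0.2299, 0.0499]
eef_rot: [0.643, 0.766, -0.0, -0.0]
contact_force: [-1.9, 0.0, 3.0]
opening: 0.004
finger_force: 1.6
```

move_arm(
  targets=[
    [[0,0,0,1,0,0,0],[0,0,0,2,0,0,0],[0,0,0,2,0,0,0],[0,0,0,2,0,0,0]],
  ],
)

```text
clock: 4.0
tool_pos: [0.5506, 0.23, 0.0492]
eef_rot: [0.643, 0.766, 0.0, 0.0]
contact_force: [-5.5, -1.8, 14.8]
opening: 0.007
finger_force: 7.4
```

The force rose from 3 to 15 N with almost no travel, so the bar is on its stop. Release.

move_arm(
  targets=[
    [[0,0,0,-2,0,0,0],[0,0,0,-6,0,0,0],[0,0,0,-14,0,0,0],[0,0,0,-22,0,0,0],[0,0,0,-31,0,0,0],[0,0,0,-31,0,0,0],[0,0,0,-31,0,0,0],[0,0,0,-31,0,0,0]],
  ],
)

```text
clock: 5.0
tool_pos: [0.5504, 0.2299, 0.0784]
eef_rot: [0.643, 0.766, -0.0, -0.0]
contact_force: [0.2, -0.5, 0.4]
opening: 0.007
finger_force: 0.0
```

```bash
python3 - <<'E'
from h import *
s=r.get_state();p=s["tool_pos"];print(s["clock"],p.round(4),s["contact_force"].round(2))
d=np.array([.5419,.2845])-p[:2];print("dx,dy mm",1e3*d@[-.171,.985],1e3*d@[.985,.171])
im=r.snapshot("side");cv2.imwrite("pics/side3.png",cv2.resize(im[105:225,169:309,::-1],None,fx=4,fy=4))
E
```

```text
5.0 [0.5504 0.2299 0.0784] [ 0.25 -0.45  0.37]
dx,dy mm 55.26719893717065 0.9706890722748721
```

View pics/side3.png

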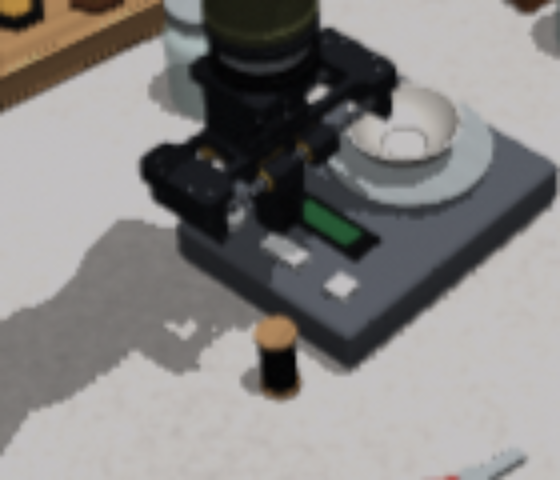

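The bar is back up at the same place (285,250) and nothing else has moved. Next, the round key.

move_arm(
  targets=[
    [[0,15,0.5,0,0,0,0],[0,35,1,0,0,0,0],[0,50,1,0,0,0,0],[0,55.5,1,0,0,0,0],[0,55.5,1,0,0,0,0],[0,55.5,1,8,0,0,0],[0,55.5,1,15,0,0,0],[0,55.5,1,20,0,0,0],[0,55.5,1,20,0,0,0],[0,55.5,1,20,0,0,0]],
  ],
)

```text
clock: 6.3
tool_pos: [0.5421, 0.2848, 0.0588]
eef_rot: [0.643, 0.766, 0.0, 0.0]
contact_force: [-0.2, -0.3, 0.1]
opening: 0.007
finger_force: 0.0
```

```bash
python3 - <<'E'
from h import *
s=r.get_state();p=s["tool_pos"];print(s["clock"],p.round(4),s["contact_force"].round(2))
d=np.array([.5419,.2845])-p[:2];print("dx,dy mm",1e3*d@[-.171,.985],1e3*d@[.985,.171])
E
```

```text
6.3 [0.5421 0.2848 0.0588] [-0.25 -0.29  0.12]
dx,dy mm -0.2971487958880803 -0.21423941012045944
```

move_arm(
  targets=[
    [[0,0,0,2,0,0,0],[0,0,0,4,0,0,0],[0,0,0,6,0,0,0],[0,0,0,8,0,0,0],[0,0,0,9.5,0,0,0],[0,0,0,10.5,0,0,0],[0,0,0,10.5,0,0,0],[0,0,0,10.5,0,0,0]],
  ],
)

```text
clock: 7.3
tool_pos: [0.5421, 0.2849, 0.0494]
eef_rot: [0.643, 0.766, 0.0, 0.0]
contact_force: [-2.1, -1.2, 10.6]
opening: 0.003
finger_force: 5.2
```

The force is 10.6 N at z = 49.4 mm, so the key is on its stop. I add 0.5 mm to be sure, then release and withdraw.

move_arm(
  targets=[
    [[0,0,0,0.5,0,0,0],[0,0,0,0.5,0,0,0],[0,0,0,-2,0,0,0],[0,0,0,-8,0,0,0],[0,0,0,-20,0,0,0],[0,0,0,-45,0,0,0],[0,0,0,-80,0,0,0],[0,0,0,-120,0,0,0],[0,0,0,-150,0,0,0],[0,0,0,-150,0,0,0]],
  ],
)

```text
clock: 8.55
tool_pos: [0.5433, 0.2857, 0.2011]
eef_rot: [0.643, 0.766, 0.003, 0.001]
contact_force: [0.2, -0.3, -0.6]
opening: 0.005
finger_force: 0.0
```

move_arm(
  targets=[
    [[0,-30,0,0,0,0,0],[0,-70,0,0,0,0,0],[0,-110,0,0,0,0,0],[0,-140,0,0,0,0,0],[0,-150,0,0,0,0,0],[0,-150,0,0,0,0,0],[0,-150,0,0,0,0,0]],
  ],
)

```text
clock: 9.43
tool_pos: [0.5675, 0.1393, 0.1981]
eef_rot: [0.642, 0.767, 0.0, -0.001]
contact_force: [-0.5, -0.4, -0.8]
opening: 0.005
finger_force: 0.0
```

```bash
python3 - <<'E'
from h import *
s=r.get_state();print(s["clock"],s["tool_pos"].round(4),s["contact_force"].round(2),abs(s["qd"]).max())
im=r.snapshot("scene");cv2.imwrite("pics/end.png",im[:,:,::-1])
E
```

```text
9.425 [0.5675 0.1393 0.1981] [-0.45 -0.37 -0.8 ] 0.005626868782226117
```

View pics/end.png

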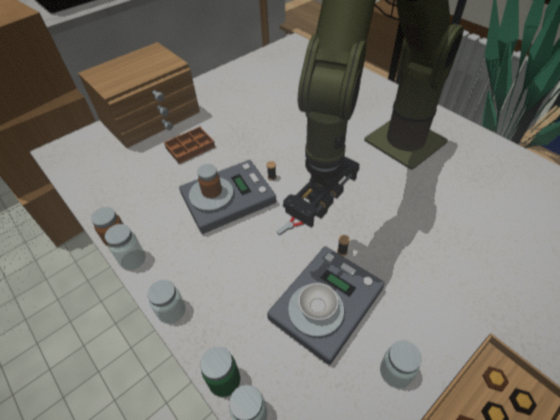

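The arm is clear. The dish (319,302), both spools and the jars are where they were, and the keys are up.

```bash
python3 -c "
from plant import r
print(r.finish_job())"
```

```text
the job is handed in; nothing more can be done
None
```

On the dish's scale I pressed the bar key and then the round key onto their stops (about 15 N and at least 11 N); both sprang back, the arm withdrew, nothing else looked moved, and I handed the job in at about 9.5 s without getting a verdict back.

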